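Put the charging cases on their own pads at the hallway dock

ROBOT

A 6-joint arm with a two-finger parallel gripper is mounted at the origin on the work surface. World frame = base frame: x ahead of the robot, y to its left, z up, the work surface at z = 0. Lengths are in m, angles in rad, forces in N, time in s.
With the tool pointing down it reaches from about 0.25 to 0.725 m from the base axis. Payload 4 kg.
Tool frame: the origin (TCP) lies midway between the tips of the shut fingers; the grasp point (between the pads) lies grip_point_offset behind it (grip_point_offset is the distance from the TCP to the grasp point, in m); z points along the fingers, y is the line along which they close (so a half turn about z gives the same grasp; the last joint's range is limited). The gripper opens to 85 mm and grips with 20 to 120 N. Pads are 22 mm wide; open, the fingers measure 114 mm over their backs; the gripper's body (76 mm by 85 mm) begins 54 mm behind the grasp point. The pads swing forward as they close: fully open they stand 13 mm farther back than shut.
Start: joints at [1.2, 0.241, 0.005, 1.335, 0, 1.571], TCP at [0.181, 0.466, 0.195] pointing down, gripper open.
Joint ranges: [-2.72, 2.72], [-1.05, 1.87], [-1.09, 1.28], [-1.99, 2.15], [-1.42, 1.44], [-3.14, 3.14]. Speed limits (rad/s): [2.79, 2.79, 3.14, 3.14, 3.14, 3.14].

INTERFACE

Orientations are given as a unit quaternion [x, y, z, w].
In Python, from workcell import * gives the robot as it stands. The module is installed in compiled form; this text tells all that it offers.
- The arm moves only by the tool arm_command, never from a script. Its arguments are lists of equal length, an entry for each row: "slide": the shift along the tool's x, y, z in cm, a list of three; "spin": the turn about the tool's z in degrees. A call has exactly 5 rows; each row is the pose to reach, as a shift and turn from the pose commanded when the call began, along the tool's axes at that moment; what a row does not reach only later rows make up. A row lasts 1/8 s, in which the tool goes at most 62.5 mm and 10.7 degrees, less where a joint would pass 70% of its speed; a pose out of reach is approached as far as the arm can. A call with a gripper value outside its range is refused whole. "jaw" is the finger opening in cm, from 0 to 8.54, set as the call begins (left out, the last holds). The fingers move at their own pace and stop on an object; the grip force is fixed at half the most. Time passes only in rows, so rows that repeat a pose let the fingers close, or fill a call up. It gives the time, the measured TCP pose, the force, the opening and the grip force at its end, in the units of the state.
- get_obs(): the state, without advancing time (a new reading comes with each control period).
- camera(name): name is "scene" or "side" or "wrist"; returns a dict with "pixels" (420x560x3 uint8, red, green, blue), "range_z" (420x560 float32, m along the optical axis (not along the pixel's ray), 0 where there is no reading), "intrinsics" (3x3 intrinsics, pixels), "k1" (the pictures are not rectified: a ray, as slopes to the right and down, at radius r is drawn at 1 + k1 r^2 times it, then the intrinsics apply), "rvec" (rotation vector, rad) and "tvec" (3), from world to camera coordinates, as OpenCV has them. Camera axes: x right, y down, z forward; pixel columns grow to the right and rows downward; lengths in m; the calibration is good to about 2 mm. A picture is of the moment at which its call begins.
- job_done(): hands the job in; it is judged then, once.
Trained networks look in a picture, given as the dict that the camera call returned (one of the last four; its "shot" number tells which), for a name from the list of things; names that differ only in an ending like _2 or _b are one class to them, and where a whole thing is asked for, a point or a joint stands for the part that bears it (a point fixed in the world has none). Each returns a list of dicts, best first, with "confidence" (0 to 1); they miss things now and then, are a little off and sometimes report something else, mostly with a low value. They report only what shows in the picture. A call takes as long as a camera call. They do not tell look-alikes from the thing itself.
- recognise(picture, thing): "centre" ([column, row] in pixels, amid what is visible of it).
- landmark_of(picture, thing): "centre" ([column, row] in pixels: a listed point, or the origin of a listed thing).
The state is a dict: "clock": time; "joint_pos": joint angles; "joint_vel": joint speeds; "tau": joint torques, N m; "eef_pos": TCP position; "tool_rot": TCP orientation; "ft_force": force on the tool from outside, world axes, zero at the start; "ft_torque": the same for the moment, N m; "grip_width": finger opening in m; "grasp_force": force on a finger pad.
Only numpy, scipy, OpenCV 4.12 (cv2) and the standard library are available. Lean on these libraries where they do the work, as an engineer would, in place of code of your own. Each camera call takes 0.05 s, during which the arm holds its last target. There are 200 camera calls.

TASK

Put each of the four white charging cases on the charging pad of its own shape and size: oblong on oblong, square on square, the large round one on the large round pad on the shelf and the small round one on the small round pad of the swing arm. Set each down flat and lid up, centred on the inlay of its pad and, for the oblong and square ones, in line with it; leave the key and the door stop where they lie.

Things in the scene. Friction and masses are not known exactly. Their poses are not given: they have to be found in the camera images.
- case_oblong: loose white plastic charging case with a grey seam line round it, closed, weighing 25 to 100 g; origin at the centre of its underside, z up (towards the lid). Oblong with half-round ends, 70 mm long (own x), 40 mm wide (own y), 28 mm high.
- case_square: loose white plastic charging case with a grey seam line round it, closed, weighing 25 to 100 g; origin at the centre of its underside, z up (towards the lid). Square, 52 x 52 mm (sides along own x and y), 26 mm high.
- case_large_round: loose white plastic charging case with a grey seam line round it, closed, weighing 25 to 100 g; origin at the centre of its underside, z up (towards the lid). Large round puck, 60 mm across, 26 mm high.
- case_small_round: loose white plastic charging case with a grey seam line round it, closed, weighing 25 to 100 g; origin at the centre of its underside, z up (towards the lid). Small round puck, 40 mm across, 26 mm high.
- pad_oblong: fixed aluminium charging pad, 8 mm high, with a dark grey inlay flush in its flat top the size of the case that belongs on it; origin at the centre of its underside, z up. Oblong with half-round ends, 84 mm long (own x), 54 mm wide (own y).
- pad_square: fixed aluminium charging pad, 8 mm high, with a dark grey inlay flush in its flat top the size of the case that belongs on it; origin at the centre of its underside, z up. Square, 66 x 66 mm (sides along own x and y).
- pad_large_round: fixed aluminium charging pad, 8 mm high, with a dark grey inlay flush in its flat top the size of the case that belongs on it; origin at the centre of its underside, z up. Round, 74 mm across, lying on the shelf.
- small_pad (a point): centre of the flat top of the small round aluminium pad (54 mm across, 12 mm thick, 40 mm dark inlay) on the free end of the aluminium swing arm, 58 mm above the shelf; z up. The arm, a bar 22 mm wide, runs 280 mm towards +y (robot's left) to a vertical pivot on the shelf's left edge; its stiff hinge yields to about 3 N sideways at the pad and stays where left; it does not sag.
- key: bystander: copper key, 54 mm long and 4 mm thick, lying flat on a loose speckled stone coaster (hexagonal, 78 mm across flats, 9 mm thick); origin at the middle of the key's underside. The coaster's centre is within 12 mm of it.
- door_stop: bystander: loose blue rubber door stop, a wedge 85 mm long (own x), 38 mm wide, rising to 26 mm at its +x end; origin at the centre of its underside.
Things that resemble listed ones, but are neither listed nor needed, are in the scene too. What is shaped like the pad_square but brown or turquoise is not meant. What is shaped like the case_oblong but yellow is not meant.

How it is judged:
At the end, for the whole second after the job is handed in: Each case rests flat and lid up (within 7 degrees) on the pad of its shape and size, its centre within 12 mm of the pad's, oblong and square case in line with their pads within 15 degrees, all released and still (horizontal distance between case_oblong and pad_oblong below 0.012 m and z of case_oblong in the frame of pad_oblong between 0.004 and 0.013 m and angle between each of case_oblong, case_square, case_large_round, case_small_round's own z axis and vertical below 0.12 rad and linear speed of each of case_oblong, case_square, case_large_round, case_small_round below 0.02 m/s and angular speed of each of case_oblong, case_square, case_large_round, case_small_round below 0.2 rad/s and angle between the x axis of case_oblong and the x axis of pad_oblong, either way round below 0.26 rad and horizontal distance between case_square and pad_square below 0.012 m and z of case_square in the frame of pad_square between 0.004 and 0.013 m and (angle between the x axis of case_square and the x axis of pad_square, either way round below 0.26 rad or angle between the x axis of case_square and the y axis of pad_square, either way round below 0.26 rad) and horizontal distance between case_large_round and pad_large_round below 0.012 m and z of case_large_round in the frame of pad_large_round between 0.004 and 0.013 m and horizontal distance between case_small_round and small_pad below 0.012 m and z of case_small_round in the frame of small_pad between -0.004 and 0.005 m); the robot touches nothing.
It fails at once if the key was moved (more than 20 mm) (distance of key from where it was at the start of the episode above 0.02 m).
It fails at once if the door stop was moved (more than 20 mm) (distance of door_stop from where it was at the start of the episode above 0.02 m).
It also fails if it takes over 99 s, if anything falls off the work surface, if the arm or the gripper's body presses on something with over 40 N, if the wrist force passes 120 N, or if a joint passes its speed limit or range.

## Working session

There is one attempt and no reset: what is moved stays moved. The work goes in short steps, Python scripts to look and compute and a tool call to move; the robot and the scene stay as the last step left them, time stands still between calls to the robot, and variables do not carry over. Pictures are saved under pics/ and viewed, at most 17 in all, crops included, and the job is handed in when it is done.

Besides the shell and the picture viewer there is one more tool, called after "Emit:" as a command line: name --pt "numbers of a row" for each row, then --argument value for the rest. arm_command: Moves the arm, as the interface text tells. Its arguments: {"type":"object","properties":{"slide":{"type":"array","items":{"type":"array","items":{"type":"number"}}},"spin":{"type":"array","items":{"type":"number"}},"jaw":{"type":"number"}},"required":["slide","spin"]}

```bash
mkdir -p pics
cat > h.py <<'E'
from workcell import *
import numpy as np, cv2
from scipy.spatial.transform import Rotation as R
def pt(c,u,v,z=None):
    "pixel -> world; at plane z or by range"
    K=c["intrinsics"]; k=c["k1"]
    d=np.array([(u-K[0,2])/K[0,0],(v-K[1,2])/K[1,1]]); s=d.copy()
    for _ in range(20): s=d/(1+k*(s@s))
    M=R.from_rotvec(np.ravel(c["rvec"])).as_matrix(); t=np.ravel(c["tvec"])
    ray=M.T@np.array([s[0],s[1],1]); o=-M.T@t
    a=(z-o[2])/ray[2] if z is not None else c["range_z"][int(round(v)),int(round(u))]
    return o+a*ray
def cloud(c):
    K=c["intrinsics"]; k=c["k1"]; v,u=np.mgrid[0:420,0:560]
    d=np.stack([(u-K[0,2])/K[0,0],(v-K[1,2])/K[1,1]],-1); s=d.copy()
    for _ in range(20): s=d/(1+k*(s**2).sum(-1,keepdims=True))
    M=R.from_rotvec(np.ravel(c["rvec"])).as_matrix(); t=np.ravel(c["tvec"])
    p=np.dstack([s,np.ones(u.shape)])*c["range_z"][...,None]
    return (p-t)@M
def save(c,n): cv2.imwrite(f"pics/{n}.png",cv2.cvtColor(c["pixels"],cv2.COLOR_RGB2BGR))
E
python3 - <<'E'
from h import *
print(get_obs())
for n in ("scene","side","wrist"):
    c=camera(n); save(c,n); np.save(n+".npy",c,allow_pickle=True)
    print(n, -R.from_rotvec(np.ravel(c["rvec"])).as_matrix().T@np.ravel(c["tvec"]))
    for t in "case_oblong case_square case_large_round case_small_round pad_oblong pad_square pad_large_round small_pad key door_stop".split():
        for f in (landmark_of,):
            for r in f(c,t)[:4]:
                u,v=r["centre"]; print(t,np.round([u,v],0),round(r["confidence"],2),np.round(pt(c,u,v),3))
E
```

```text
{'clock': 0.0, 'joint_pos': array([1.20001001e+00, 2.41430169e-01, 3.73491075e-03, 1.33523758e+00,
       2.48298290e-05, 1.57079700e+00]), 'joint_vel': array([-3.59665299e-04,  2.28084964e-03, -8.09459591e-05, -8.86065510e-04,
       -2.18890056e-03,  5.55701561e-04]), 'tau': array([ 7.15710630e-04, -3.72317469e+01,  2.52407813e+01,  1.69026526e-02,
        1.24384142e-04, -1.34301562e-06]), 'eef_pos': array([0.18090508, 0.46535239, 0.19370857]), 'tool_rot': array([ 1.84333208e-01,  9.82863229e-01, -1.04766124e-03, -2.09116503e-04]), 'ft_force': array([ 0.64141048, -0.05866018,  0.95822905]), 'ft_torque': array([-0.04131278, -0.03893174, -0.01031457]), 'grasp_force': 0.0, 'grip_width': 0.08536038290108772}
scene [ 1.1426686  -0.56174137  1.16983209]
case_oblong [272. 183.] 0.75 [0.519 0.002 0.023]
case_large_round [313. 204.] 0.9 [0.647 0.031 0.023]
case_small_round [170. 232.] 0.63 [ 0.449 -0.294  0.025]
pad_oblong [305. 147.] 0.59 [0.486 0.166 0.011]
pad_oblong [213. 267.] 0.2 [ 0.603 -0.281  0.03 ]
pad_square [350. 179.] 0.94 [0.652 0.178 0.002]
pad_square [378. 150.] 0.67 [0.64 
[... 291 characters left out ...]
9341675]
case_oblong [215. 239.] 0.76 [ 0.493 -0.004  0.017]
case_square [312. 331.] 0.86 [ 0.579 -0.289  0.025]
case_large_round [270. 220.] 0.64 [0.624 0.019 0.017]
case_small_round [221. 366.] 0.88 [ 0.422 -0.3    0.024]
pad_oblong [187. 201.] 0.65 [0.468 0.162 0.008]
pad_square [302. 169.] 0.95 [0.786 0.2   0.008]
pad_square [235. 159.] 0.93 [0.634 0.309 0.008]
pad_square [258. 182.] 0.85 [0.655 0.179 0.008]
pad_large_round [298. 267.] 0.9 [ 0.626 -0.131  0.007]
small_pad [168. 154.] 0.93 [0.458 0.313 0.056]
key [223. 290.] 0.63 [ 0.469 -0.142  0.013]
door_stop [305. 413.] 0.73 [ 0.512 -0.41   0.018]
wrist [0.10577179 0.49474121 0.37465713]
case_oblong [ 94. 385.] 0.6 [0.164 0.407 0.3  ]
```

View pics/scene.png

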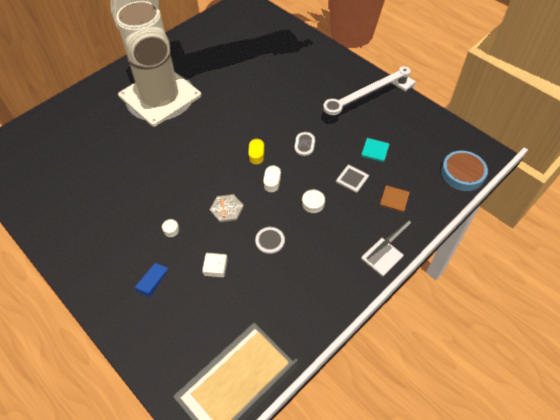

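View pics/side.png

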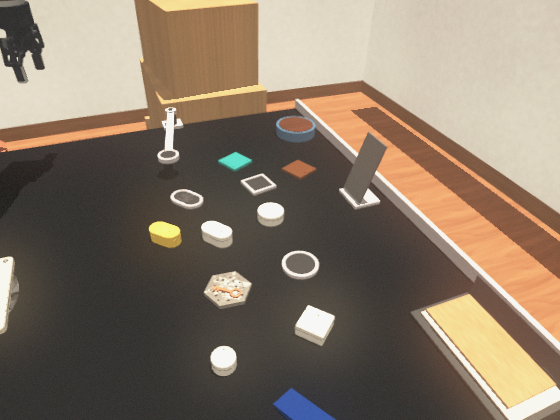

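The scene picture shows these items, with scene pixels. The white cases are oblong (272,180), large round (313,202), small round (170,228) and square (215,265). The pads are oblong (305,144), large round (270,240), and the swing pad (333,106). There are three square-pad candidates: aluminium with dark inlay (352,178), turquoise (376,150) and brown (395,198). The aluminium one fits. A yellow look-alike of the oblong case is at (257,152); the white one is meant. I'll confirm with one crop and measure.

```bash
cat > m.py <<'E'
from h import *
def measure(c,items,rad=0.065):
    P=cloud(c); hsv=cv2.cvtColor(c["pixels"],cv2.COLOR_RGB2HSV).astype(int); out={}
    br=(hsv[...,2]>95)&(hsv[...,1]<90)
    for n,(x,y,zt) in items.items():
        near=np.hypot(P[...,0]-x,P[...,1]-y)<rad
        m=near&br&(abs(P[...,2]-zt)<.007)
        q,l,s,ce=cv2.connectedComponentsWithStats(m.astype(np.uint8),connectivity=8)
        if q<2: print(n,"none"); continue
        k=1+np.argmax(s[1:,4]); m=l==k
        vv,uu=np.nonzero(m)
        pl=np.array([pt(c,u,v,zt)[:2] for u,v in zip(uu,vv)],np.float32)*1000
        (cx,cy),(w,h),a=cv2.minAreaRect(pl)
        if w<h: w,h,a=h,w,a+90
        H=cv2.convexHull(pl); M=cv2.moments(H)
        print(n,len(pl),"rect c",np.round([cx,cy],1),"size",np.round([w,h],1),"ang",round((a+90)%180-90,1),"hullc",np.round([M["m10"]/M["m00"],M["m01"]/M["m00"]],1),"medz",round(float(np.median(P[m][:,2])),4))
E
cat > items.py <<'E'
items=dict(case_oblong=(.505,0,.028),case_square=(.585,-.287,.026),case_large_round=(.635,.025,.026),case_small_round=(.435,-.297,.026),pad_oblong=(.475,.164,.008),pad_square=(.653,.179,.008),pad_large_round=(.633,-.125,.008),small_pad=(.457,.316,.058))
E
python3 - <<'E'
from m import *; from items import items
for n in ("scene","side"):
    c=np.load(n+".npy",allow_pickle=True).item(); print(n); measure(c,items)
    if n=="side": cv2.imwrite("pics/crop.png",cv2.resize(cv2.cvtColor(c["pixels"][140:300,130:340],cv2.COLOR_RGB2BGR),None,fx=3.5,fy=3.5,interpolation=cv2.INTER_CUBIC))
    P=cloud(c); near=np.hypot(P[...,0]-.457,P[...,1]-.33)<.07
    print(np.histogram(P[near][:,2],12))
E
```

```text
scene
case_oblong 274 rect c [503.8  14.9] size [73.6 40.8] ang -54.7 hullc [503.8  14.8] medz 0.027
case_square 399 rect c [ 597.3 -272.4] size [55.1 52.6] ang -49.8 hullc [ 597.2 -272.2] medz 0.0247
case_large_round 326 rect c [635.9  40.6] size [61.8 56.4] ang -45.7 hullc [636.   40.6] medz 0.025
case_small_round 162 rect c [ 432. -285.] size [40.3 38.4] ang -31.2 hullc [ 432.6 -285.2] medz 0.0245
pad_oblong 373 rect c [473.  178.8] size [90.1 56.7] ang -52.7 hullc [472.5 179.3] medz 0.0068
pad_square 502 rect c [655.7 182. ] size [75.5 71.4] ang -78.5 hullc [655.1 181.6] medz 0.007
pad_large_round 593 rect c [ 637.  -120.7] size [77.3 75.1] ang -44.7 hullc [ 636.3 -119.9] medz 0.007
small_pad 292 rect c [458.4 329.6] size [97.2 55.6] ang -87.0 hullc [462.7 326.2] medz 0.0568
(array([225, 655,  50,   0,   0,   0,   0,   0,   5,  33, 182, 141]), array([-0.00868162, -0.00269065,  0.00330031,  0.00929127,  0.01528224,
        0.0212732 ,  0.02726417,  0.03325513,  0.0392461 ,  0.04523706,
        0.05122803,  0.05721899,  0.06320995]))
side
case_oblong 416 rect c [499.9  12.8] size [
[... 303 characters left out ...]
9. 39.] ang -20.2 hullc [ 429.  -288.1] medz 0.0248
pad_oblong 450 rect c [469.6 174.2] size [85.3 64.3] ang -45.5 hullc [469.9 173.4] medz 0.0069
pad_square 451 rect c [651.8 174.6] size [77.1 72.6] ang -77.6 hullc [651.8 175.8] medz 0.0071
pad_large_round 834 rect c [ 632.6 -124.5] size [79.9 73.8] ang 78.3 hullc [ 632.8 -123.6] medz 0.0072
small_pad 263 rect c [455.1 322.5] size [96.8 53.7] ang -86.8 hullc [458.5 317.4] medz 0.0551
(array([586, 446,   0,   0,   0,   0,   0,   0,   0,  19,  90, 226]), array([-0.006206  , -0.00077865,  0.00464869,  0.01007603,  0.01550338,
        0.02093072,  0.02635806,  0.03178541,  0.03721275,  0.04264009,
        0.04806744,  0.05349478,  0.05892212]))
```

View pics/crop.png

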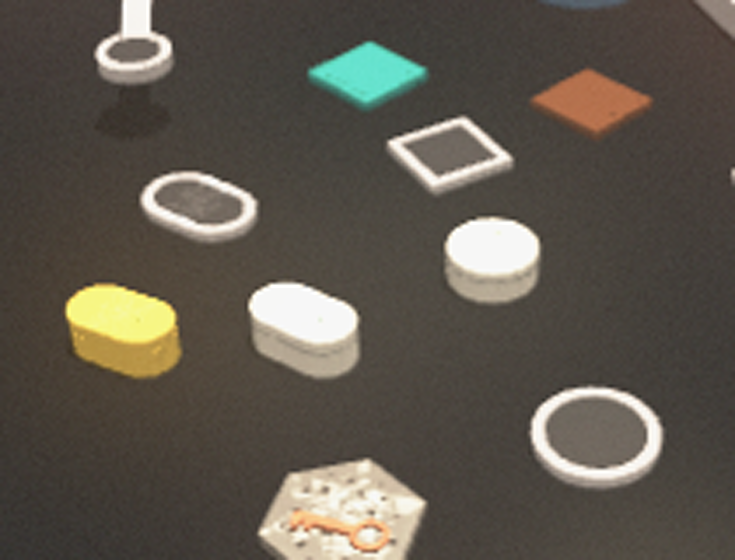

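The crop confirms the targets: the white oblong (not the yellow one) and the framed aluminium square pad (not the turquoise or brown one). The two cameras differ by about 5 mm, so I'll refine with the wrist camera.

```bash
cat >> h.py <<'E'
def wrapdeg(a,p=180): return (a+p/2)%p-p/2
def plan(x,y,z,ang=None,o=None):
    "slide(cm)/spin(deg) to TCP xyz(m), tool y axis along world angle ang(deg, mod 180)"
    o=o or get_obs(); T=R.from_quat(o["tool_rot"]); d=T.inv().apply(np.array([x,y,z])-o["eef_pos"])*100
    yv=T.as_matrix()[:,1]; cur=np.degrees(np.arctan2(yv[1],yv[0])); s=0
    if ang is not None: s=-wrapdeg(ang-cur)
    print("at",np.round(o["eef_pos"],4),"yang",round(cur,1),"j6",round(o["joint_pos"][5],2),"t",o["clock"],"-> slide",np.round(d,2),"spin",round(s,1))
E
python3 - <<'E'
from h import *
print(grip_point_offset)
c=np.load("wrist.npy",allow_pickle=True).item(); print(c["intrinsics"],c["k1"])
o=get_obs(); T=R.from_quat(o["tool_rot"]); M=R.from_rotvec(np.ravel(c["rvec"])).as_matrix()
print("cam in tool",T.inv().apply(-M.T@np.ravel(c["tvec"])-o["eef_pos"]),"cam axes in tool\n",T.as_matrix().T@M.T)
print("TCP-axis at z=.02 pixel:", [np.round(pt(c,u,v,.0),3) for u,v in ((280,210),(0,210),(560,210),(280,0),(280,420))])
plan(.48,.25,.25,None)
E
```

```text
0.0187
[[310.56404744   0.         276.50420751]
 [  0.         310.56404744 208.38896653]
 [  0.           0.           1.        ]] -0.06698492017547808
cam in tool [ 0.0807039  -0.00054898 -0.1800518 ] cam axes in tool
 [[-1.55412492e-03 -9.50297911e-01 -3.11338185e-01]
 [ 9.99998792e-01 -1.48459595e-03 -4.60318146e-04]
 [-2.47720355e-05 -3.11338524e-01  9.50299070e-01]]
TCP-axis at z=.02 pixel: [array([0.224, 0.453, 0.   ]), array([0.086, 0.101, 0.   ]), array([0.362, 0.808, 0.   ]), array([0.003, 0.539, 0.   ]), array([0.576, 0.317, 0.   ])]
at [0.1812 0.466  0.1946] yang 68.8 j6 1.57 t 1.65 -> slide [-35.68  -9.3   -5.54] spin 0
```

View pics/wrist.png

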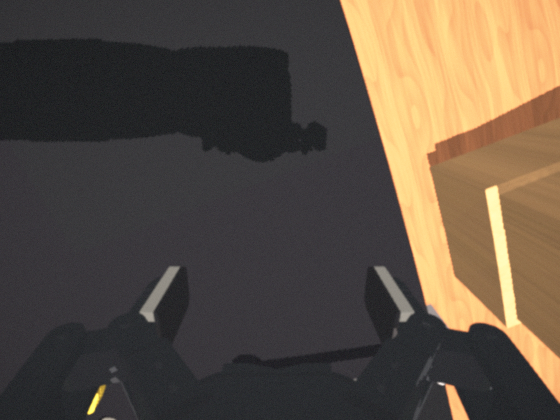

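Emit:
arm_command --pt "-17 -7.5 -5.5" --pt "-17 -7.5 -5.5" --pt "-17 -7.5 -5.5" --pt "-17 -7.5 -5.5" --pt "-17 -7.5 -5.5" --spin '[0,0,0,0,0]'

```text
clock: 2.28
eef_pos: [0.3127, 0.3344, 0.2497]
tool_rot: [0.185, 0.983, 0.0, -0.0]
ft_force: [-1.0, 0.6, 0.3]
grip_width: 0.0857
grasp_force: 0.0
```

Emit:
arm_command --pt "-17 -7.5 0" --pt "-17 -7.5 0" --pt "-17 -7.5 0" --pt "-17 -7.5 0" --pt "-17 -7.5 0" --spin '[0,0,0,0,0]'

```text
clock: 2.9
eef_pos: [0.4427, 0.2041, 0.2488]
tool_rot: [0.184, 0.983, -0.0, -0.001]
ft_force: [-0.6, 0.6, -0.2]
grip_width: 0.0854
grasp_force: 0.0
```

Run:
```python
from m import *; from items import items
c=camera("wrist"); save(c,"w1"); np.save("w1.npy",c,allow_pickle=True); measure(c,items)
plan(.48,-.18,.25,90)
```

```text
case_oblong 1006 rect c [498.6  18.2] size [73.7 40.6] ang -56.3 hullc [497.3  19.3] medz 0.0286
case_square 24 rect c [ 559.  -266.2] size [22.1  4.7] ang -69.3 hullc [ 559.  -265.4] medz 0.0253
case_large_round 989 rect c [628.8  46.6] size [62.2 58.6] ang -20.6 hullc [629.5  46.3] medz 0.0264
case_small_round 27 rect c [ 437.9 -261.9] size [17.8  3.5] ang -39.4 hullc [ 437.4 -261.7] medz 0.0218
pad_oblong 2019 rect c [469.1 180.4] size [86.5 57.4] ang -53.2 hullc [469.1 180.1] medz 0.0089
pad_square 1635 rect c [651.9 182.3] size [73.2 70.3] ang 11.3 hullc [652.  182.2] medz 0.0086
pad_large_round none
small_pad 2236 rect c [462.5 331.6] size [95.1 52.7] ang 69.3 hullc [458.  328.7] medz 0.0584
at [0.4425 0.2045 0.2491] yang 68.9 j6 0.8 t 2.95 -> slide [-17.34 -34.52  -0.1 ] spin -21.1
```

View pics/w1.png

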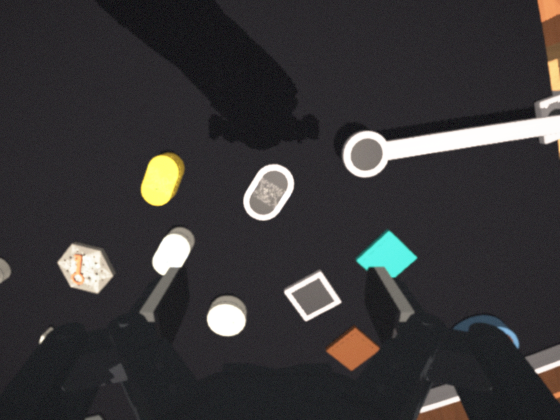

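The wrist view shows the oblong case at (173,252), the large round case at (227,315), the oblong pad at (269,192), the square pad at (313,295) and the swing pad at (366,154). The yellow look-alike is at (162,180).

```bash
cat >> m.py <<'E'
def inlay(c,x,y,z,rad,r=0.03,show=True):
    "dark inlay within bright ring: fit contour of the hole"
    P=cloud(c); hsv=cv2.cvtColor(c["pixels"],cv2.COLOR_RGB2HSV).astype(int)
    br=((hsv[...,2]>95)&(hsv[...,1]<90)&(np.hypot(P[...,0]-x,P[...,1]-y)<rad)&(abs(P[...,2]-z)<.012)).astype(np.uint8)
    cs,hi=cv2.findContours(br,cv2.RETR_CCOMP,cv2.CHAIN_APPROX_NONE)
    hs=[q for q,h in zip(cs,hi[0]) if h[3]>=0]
    if not hs: print("no hole"); return
    q=max(hs,key=cv2.contourArea)[:,0]
    pl=np.array([pt(c,u,v,z)[:2] for u,v in q],np.float32)*1000
    (cx,cy),(w,h),a=cv2.minAreaRect(pl); M=cv2.moments(cv2.convexHull(pl))
    if w<h: w,h,a=h,w,a+90
    print("inlay",len(q),"rect c",np.round([cx,cy],1),np.round([w,h],1),"ang",round(wrapdeg(a),1),"hullc",np.round([M["m10"]/M["m00"],M["m01"]/M["m00"]],1))
E
python3 - <<'E'
from m import *
c=np.load("w1.npy",allow_pickle=True).item()
for a in ((.469,.180,.008,.06),(.652,.182,.008,.06),(.46,.325,.058,.05)): inlay(c,*a)
print("yellow",pt(c,162,180,.028))
plan(.4985,.0185,.12,34)
E
```

```text
inlay 4 rect c [487.7 165. ] [2.2 2.1] ang -65.3 hullc [487.7 165. ]
inlay 4 rect c [674.5 174.3] [3.  2.4] ang 20.0 hullc [674.5 174.3]
inlay 4 rect c [474.2 309. ] [1.8 1.7] ang 26.2 hullc [474.2 309. ]
yellow [0.39685986 0.05740917 0.028     ]
at [0.4425 0.2045 0.2491] yang 68.9 j6 0.8 t 2.95 -> slide [-11.94 -15.33  12.9 ] spin 34.9
```

Emit:
arm_command --pt "-11.9 -15.3 12" --pt "-11.9 -15.3 12" --pt "-11.9 -15.3 12" --pt "-11.9 -15.3 12" --pt "-11.9 -15.3 12" --spin '[34.9,34.9,34.9,34.9,34.9]' --jaw 7

```text
clock: 3.58
eef_pos: [0.4975, 0.0174, 0.1277]
tool_rot: [0.471, 0.882, -0.001, -0.002]
ft_force: [-0.5, 0.1, 0.3]
grip_width: 0.07
grasp_force: 0.0
```

```bash
cat > look.py <<'E'
import sys; from m import *; from items import items
n=sys.argv[1]; c=camera("wrist"); save(c,n); np.save(n+".npy",c,allow_pickle=True)
measure(c,{k:items[k] for k in sys.argv[2:]})
E
sed -i 's/case_oblong=(.505,0,.028)/case_oblong=(.499,.018,.028)/; s/case_large_round=(.635,.025/case_large_round=(.629,.046/; s/pad_oblong=(.475,.164/pad_oblong=(.469,.180/; s/pad_square=(.653,.179/pad_square=(.652,.182/' items.py
python3 look.py w2 case_oblong case_large_round; python3 -c "
from h import *
plan(.4985,.0185,.006,34)"
```

```text
case_oblong 2725 rect c [499.5  17.3] size [70.5 39.9] ang -54.9 hullc [499.7  17.4] medz 0.0288
case_large_round 2552 rect c [630.5  45. ] size [62.7 58. ] ang -10.9 hullc [630.1  44.7] medz 0.0265
at [0.4981 0.0185 0.1289] yang 33.9 j6 1.02 t 3.625 -> slide [-0.04  0.05 12.29] spin -0.1
```

Emit:
arm_command --pt "-0.15 0 5" --pt "-0.15 0 10" --pt "-0.15 0 12" --pt "-0.15 0 12.2" --pt "-0.15 0 12.2" --spin '[-1.2,-1.2,-1.2,-1.2,-1.2]'

```text
clock: 4.25
eef_pos: [0.5012, 0.0175, 0.009]
tool_rot: [0.46, 0.888, 0.001, 0.001]
ft_force: [0.5, 0.1, 0.7]
grip_width: 0.07
grasp_force: 0.0
```

Emit:
arm_command --pt "0 0 0" --pt "0 0 0" --pt "0 0 0" --pt "0 0 0" --pt "0 0 0" --spin '[0,0,0,0,0]' --jaw 3

```text
clock: 4.88
eef_pos: [0.5, 0.0159, 0.0076]
tool_rot: [0.461, 0.887, -0.0, -0.0]
ft_force: [0.1, -0.2, 0.2]
grip_width: 0.0302
grasp_force: 0.0
```

```bash
python3 -c "
from h import *
o=get_obs(); print(o['grip_width'],o['grasp_force'],o['ft_force'])
plan(.469,.180,.09,37)"
```

```text
0.030210437417242882 0.0 [ 0.06074273 -0.16187596  0.19169661]
at [0.5    0.0159 0.0076] yang 35.0 j6 0.99 t 4.875 -> slide [15.21  6.88 -8.24] spin -2.0
```

```bash
python3 -c "
from m import *
c=camera('side'); cv2.imwrite('pics/g1.png',cv2.resize(cv2.cvtColor(c['pixels'][150:300,120:330],cv2.COLOR_RGB2BGR),None,fx=3.5,fy=3.5,interpolation=cv2.INTER_CUBIC))"
```

```text
(no output)
```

View pics/g1.png

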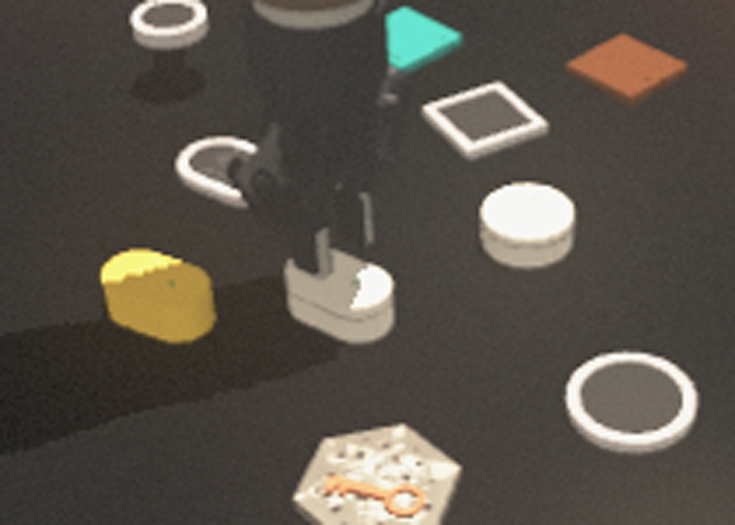

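The side crop shows the fingers ending on top of the case at (320,260), not beside it, so nothing is gripped. I'll check the finger tip height by depth.

```bash
python3 -c "
from m import *
c=camera('side'); P=cloud(c); np.save('g1.npy',c,allow_pickle=True)
for (u,v) in [(322,240),(322,255),(322,265),(320,272),(367,200),(368,235),(350,235),(300,262),(340,262)]:
    uu,vv=120+u/3.5,150+v/3.5; print(u,v,np.round(pt(c,uu,vv),3),c['pixels'][int(vv),int(uu)])
o=get_obs(); print(o)
w=camera('wrist');print(-R.from_rotvec(np.ravel(w['rvec'])).as_matrix().T@np.ravel(w['tvec'])); save(w,'w3')
"
```

```text
322 240 [ 0.49  -0.003  0.071] [130 124 113]
322 255 [ 0.489 -0.004  0.061] [133 125 113]
322 265 [ 0.489 -0.006  0.055] [130 124 111]
320 272 [ 0.488 -0.003  0.048] [112 106  95]
367 200 [0.526 0.027 0.07 ] [117 112 103]
368 235 [0.523 0.019 0.05 ] [128 123 110]
350 235 [0.512 0.02  0.052] [64 59 53]
300 262 [0.478 0.003 0.054] [61 58 52]
340 262 [0.506 0.027 0.028] [176 164 144]
{'clock': 4.975, 'joint_pos': array([ 3.18947767e-02,  4.05882540e-01, -2.90003479e-01,  8.75088141e-01,
        7.70882771e-06,  9.91102620e-01]), 'joint_vel': array([ 0.00073382,  0.00069855,  0.00069286, -0.00209572,  0.00050276,
        0.00189342]), 'tau': array([-4.40452335e-03, -4.00170386e+01,  2.01946020e+01,  2.54956954e-03,
       -1.39573517e-04,  4.52727443e-05]), 'eef_pos': array([0.49995903, 0.01595411, 0.00754828]), 'tool_rot': array([ 4.61427818e-01,  8.87177750e-01, -4.01622818e-05, -7.94231221e-05]), 'ft_force': array([ 0.09141508,  0.5765783 , -0.2046193 ]), 'ft_torque': array([-0.03590941,  0.02121068,  0.03283059]), 'grasp_force': 0.0, 'grip_width': 0.029513839098793765}
[0.45323071 0.08120766 0.18760029]
```

View pics/w3.png

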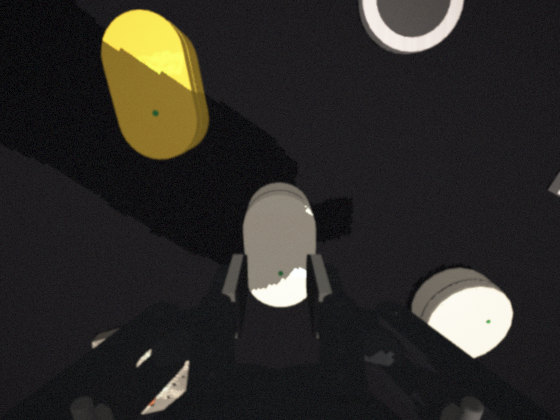

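```bash
python3 -c "
from m import *
c=np.load('g1.npy',allow_pickle=True).item(); P=cloud(c)
m=(np.hypot(P[...,0]-.5,P[...,1]-.016)<.05)&(P[...,2]>.033)&(P[...,2]<.09)
print('side: lowest', np.round(np.sort(P[m][:,2])[:8],3))
w=camera('wrist'); Q=cloud(w)
for (u,v) in [(238,260),(232,285),(235,295),(322,260),(328,285),(325,300),(285,350),(280,240),(280,290)]: print(u,v,np.round(Q[v,u],3))
print(R.from_rotvec(np.ravel(w['rvec'])).as_matrix().T[:,2])
"
```

```text
side: lowest [0.043 0.043 0.044 0.044 0.045 0.045 0.045 0.045]
238 260 [0.478 0.013 0.054]
232 285 [0.478 0.015 0.079]
235 295 [0.48  0.014 0.083]
322 260 [0.511 0.037 0.055]
328 285 [0.51  0.037 0.077]
325 300 [0.507 0.036 0.089]
285 350 [ 0.558 -0.058  0.001]
280 240 [0.495 0.025 0.029]
280 290 [ 0.514 -0.002  0.029]
[ 0.17803912 -0.25538349 -0.95030592]
```

By depth from both cameras the fingertips stand at z ≈ 0.044 while the TCP reads 0.008. The tips are therefore about 36 mm behind the reported TCP. I'll reopen, go down 3.4 cm more and watch the force.

Emit:
arm_command --pt "0 0 0" --pt "0 0 0" --pt "0 0 1.2" --pt "0 0 2.4" --pt "0 0 2.4" --spin '[0,0,0,0,0]' --jaw 7

```text
clock: 5.7
eef_pos: [0.4983, 0.016, -0.0181]
tool_rot: [0.461, 0.887, -0.001, -0.002]
ft_force: [0.2, -0.5, 0.0]
grip_width: 0.07
grasp_force: 0.0
```

```bash
python3 -c "
from m import *
c=camera('side'); P=cloud(c)
m=(np.hypot(P[...,0]-.5,P[...,1]-.016)<.06)&(P[...,2]<.09)
D=c['pixels'].max(-1)
cv2.imwrite('pics/g2.png',cv2.resize(cv2.cvtColor(c['pixels'][150:300,120:330],cv2.COLOR_RGB2BGR),None,fx=3.5,fy=3.5,interpolation=cv2.INTER_CUBIC))
o=get_obs();print(o['eef_pos'],o['ft_force'],o['grip_width'])"
```

```text
[ 0.49899366  0.01601882 -0.01743811] [-0.08894738  0.56728528  0.48223153] 0.06996659411345489
```

View pics/g2.png

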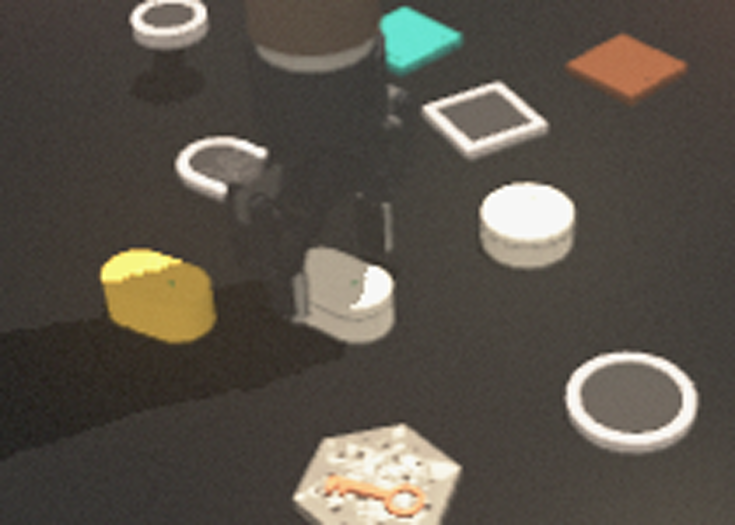

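The fingers now straddle the case (near finger ends at (300,318)). With the TCP reading below zero there is no contact, which confirms the offset. I'll go 1 cm further and close.

Emit:
arm_command --pt "0 0 0.5" --pt "0 0 1.0" --pt "0 0 1.0" --pt "0 0 1.0" --pt "0 0 1.0" --spin '[0,0,0,0,0]'

```text
clock: 6.38
eef_pos: [0.5002, 0.016, -0.0262]
tool_rot: [0.461, 0.887, 0.0, 0.0]
ft_force: [0.4, -0.5, -0.1]
grip_width: 0.0702
grasp_force: 0.0
```

Emit:
arm_command --pt "0 0 0" --pt "0 0 0" --pt "0 0 0" --pt "0 0 0" --pt "0 0 0" --spin '[0,0,0,0,0]' --jaw 2

```text
clock: 7.0
eef_pos: [0.5006, 0.016, -0.0259]
tool_rot: [0.461, 0.887, 0.0, 0.001]
ft_force: [0.1, 0.4, 6.1]
grip_width: 0.0385
grasp_force: 62.1
```

```bash
python3 -c "
from h import *
plan(.469,.180,.06,37)"
```

```text
at [ 0.5006  0.016  -0.0259] yang 35.1 j6 0.99 t 7.0 -> slide [15.23  6.84 -8.59] spin -1.9
```

Emit:
arm_command --pt "0 0 -3" --pt "1 0.5 -7" --pt "6 2.7 -8.6" --pt "11 5 -8.6" --pt "15.2 6.8 -8.6" --spin '[0,0,-1,-1.9,-1.9]'

```text
clock: 7.62
eef_pos: [0.4677, 0.1811, 0.0595]
tool_rot: [0.446, 0.895, -0.0, -0.0]
ft_force: [-0.2, -0.2, -0.7]
grip_width: 0.0385
grasp_force: 61.4
```

Run:
```python
from m import *
c=camera("wrist"); save(c,"w4"); np.save("w4.npy",c,allow_pickle=True)
o=get_obs(); print(o["grip_width"],o["grasp_force"],o["ft_force"])
measure(c,dict(pad_oblong=(.469,.18,.008),held=(.469,.18,.028+.086)))
plan(.469,.180,.06,37)
```

```text
0.03867553527606481 61.34907097555697 [-0.74900679  3.57075508 -1.24947249]
pad_oblong 1287 rect c [458.1 198.2] size [56.1 43.7] ang 28.8 hullc [458.8 195.6] medz 0.0087
held 10473 rect c [466.3 183.7] size [71. 52.] ang -37.1 hullc [465.4 182.6] medz 0.114
at [0.4664 0.1862 0.0593] yang 37.3 j6 1.3 t 7.675 -> slide [-0.65 -0.17 -0.07] spin 0.3
```

View pics/w4.png

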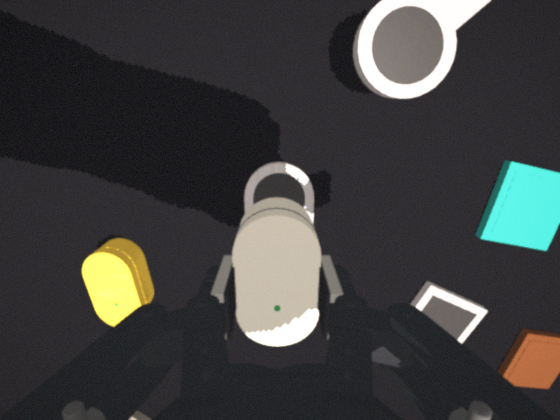

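The case is held at (277,265) in line with the pad, whose ring shows above it at (280,190). I'll correct by −0.2 cm and +0.1 cm, lower and release.

Emit:
arm_command --pt "-0.2 0.1 2" --pt "-0.2 0.1 4.5" --pt "-0.2 0.1 6.5" --pt "-0.2 0.1 7.3" --pt "-0.2 0.1 7.6" --spin '[0,0,0,0,0]'

```text
clock: 8.3
eef_pos: [0.47, 0.1782, -0.0169]
tool_rot: [0.447, 0.895, -0.0, -0.0]
ft_force: [-0.9, -0.6, -0.8]
grip_width: 0.0383
grasp_force: 61.4
```

Emit:
arm_command --pt "0 0 0" --pt "0 0 0" --pt "0 0 0" --pt "0 0 0" --pt "0 0 0" --spin '[0,0,0,0,0]'

```text
clock: 8.93
eef_pos: [0.4705, 0.1786, -0.0162]
tool_rot: [0.447, 0.895, 0.0, 0.0]
ft_force: [-0.4, -0.5, -0.2]
grip_width: 0.0386
grasp_force: 61.4
```

```bash
python3 -c "
from h import *
print(get_obs()['ft_force'])
plan(.4709,.1783,-.0174,37)"
```

```text
[-0.39177683 -0.50366653 -0.21002505]
at [ 0.4705  0.1786 -0.0162] yang 37.0 j6 1.29 t 8.925 -> slide [-0.05  0.02  0.12] spin -0.0
```

Emit:
arm_command --pt "0 0 0.1" --pt "0 0 0.15" --pt "0 0 0.15" --pt "0 0 0.15" --pt "0 0 0.15" --spin '[0,0,0,0,0]'

```text
clock: 9.55
eef_pos: [0.4703, 0.1785, -0.0179]
tool_rot: [0.447, 0.895, -0.0, -0.0]
ft_force: [-0.5, -0.3, 0.5]
grip_width: 0.0386
grasp_force: 61.5
```

Emit:
arm_command --pt "0 0 0" --pt "0 0 0" --pt "0 0 0" --pt "0 0 -3" --pt "0 0 -8" --spin '[0,0,0,0,0]' --jaw 7

```text
clock: 10.18
eef_pos: [0.4685, 0.1778, 0.0612]
tool_rot: [0.447, 0.895, -0.002, -0.002]
ft_force: [0.4, 0.3, 0.3]
grip_width: 0.0699
grasp_force: 0.0
```

Emit:
arm_command --pt "2 0 -5" --pt "4 0 -8" --pt "4 0 -8" --pt "4 0 -8" --pt "4 0 -8" --spin '[0,0,0,0,0]' --jaw 8.5

```text
clock: 10.8
eef_pos: [0.4455, 0.2096, 0.1405]
tool_rot: [0.447, 0.895, -0.001, -0.001]
ft_force: [0.3, -0.7, -0.8]
grip_width: 0.0848
grasp_force: 0.0
```

Run:
```python
from m import *
c=camera("wrist"); save(c,"w5"); np.save("w5.npy",c,allow_pickle=True)
measure(c,dict(pad_oblong=(.469,.18,.008),case=(.469,.18,.036),pad_square=(.652,.182,.008),lr=(.63,.045,.026)))
plan(.63,.045,.09,90)
```

```text
pad_oblong 982 rect c [467.3 183.3] size [79.3 56.6] ang -54.5 hullc [467.7 182.5] medz 0.0086
case 2406 rect c [468.1 179.4] size [70.7 39.9] ang -51.9 hullc [468.3 179.4] medz 0.0367
pad_square 607 rect c [648.2 212.5] size [74.8 27. ] ang -9.2 hullc [654.5 208. ] medz 0.0085
lr 134 rect c [621.1  71.9] size [47.7 14. ] ang 13.9 hullc [621.3  70.3] medz 0.0223
at [0.4456 0.2096 0.1406] yang 36.9 j6 1.37 t 10.85 -> slide [-24.24   4.87   5.03] spin -53.1
```

View pics/w5.png

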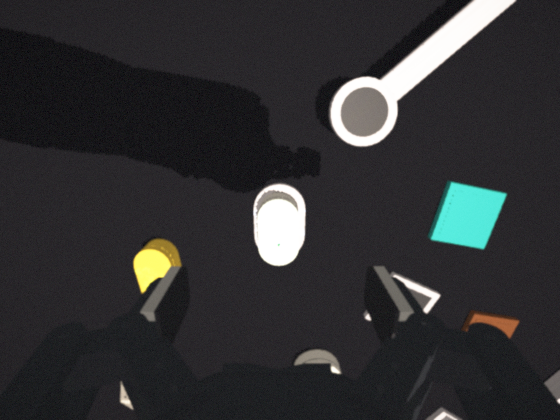

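The oblong case sits centred on its pad at (279,232): measured (468,179) at −52° against a pad at (469,180) and −53°. Next is the large round case.

Emit:
arm_command --pt "-24.2 4.9 4" --pt "-24.2 4.9 4" --pt "-24.2 4.9 4" --pt "-24.2 4.9 4" --pt "-24.2 4.9 4" --spin '[-53,-53,-53,-53,-53]'

```text
clock: 11.48
eef_pos: [0.6322, 0.0423, 0.0984]
tool_rot: [0.004, 1.0, -0.0, -0.002]
ft_force: [-0.5, 0.6, 0.4]
grip_width: 0.0848
grasp_force: 0.0
```

Emit:
arm_command --pt "0 0 0" --pt "0 0 0" --pt "0 0 0" --pt "0 0 0" --pt "0 0 0" --spin '[0,0,0,0,0]'

```text
clock: 12.1
eef_pos: [0.6309, 0.0471, 0.1026]
tool_rot: [0.004, 1.0, 0.0, 0.0]
ft_force: [-1.0, -0.1, -0.2]
grip_width: 0.0856
grasp_force: 0.0
```

Run:
```python
from m import *
c=camera("wrist"); save(c,"w6"); np.save("w6.npy",c,allow_pickle=True)
measure(c,dict(pad_large_round=(.633,-.122,.008),pad_square=(.652,.182,.008),lr=(.63,.045,.026)))
plan(.63,.045,-.026,90)
```

```text
pad_large_round 2077 rect c [ 632.8 -118.7] size [77.1 75.2] ang -41.5 hullc [ 633.1 -118.7] medz 0.0086
pad_square 2328 rect c [652.6 182.6] size [69.6 68.9] ang 11.3 hullc [652.6 182.4] medz 0.0086
lr 3514 rect c [631.6  44.1] size [59.1 58.4] ang -0.6 hullc [631.7  44.3] medz 0.0266
at [0.6309 0.047  0.1025] yang 89.5 j6 0.08 t 12.15 -> slide [ 0.1  -0.2  12.85] spin -0.5
```

Emit:
arm_command --pt "-0.1 -0.25 4" --pt "-0.1 -0.25 8" --pt "-0.1 -0.25 11" --pt "-0.1 -0.25 12.6" --pt "-0.1 -0.25 12.9" --spin '[0,0,0,0,0]'

```text
clock: 12.78
eef_pos: [0.6313, 0.0441, -0.0277]
tool_rot: [0.005, 1.0, -0.0, -0.001]
ft_force: [0.4, 0.4, -0.5]
grip_width: 0.0848
grasp_force: 0.0
```

Emit:
arm_command --pt "0 0 0" --pt "0 0 0" --pt "0 0 0" --pt "0 0 0" --pt "0 0 0" --spin '[0,0,0,0,0]' --jaw 4

```text
clock: 13.4
eef_pos: [0.6339, 0.0442, -0.0245]
tool_rot: [0.005, 1.0, 0.0, 0.002]
ft_force: [-0.4, -0.2, 6.5]
grip_width: 0.0569
grasp_force: 64.5
```

```bash
python3 -c "
from h import *
plan(.633,-.119,.03,90)"
```

```text
at [ 0.6339  0.0442 -0.0245] yang 89.5 j6 0.08 t 13.4 -> slide [ -0.08 -16.32  -5.45] spin -0.5
```

Emit:
arm_command --pt "0 0 -2" --pt "0 0 -5.5" --pt "0 -5 -6" --pt "0 -10 -6" --pt "0 -13.5 -6" --spin '[0,0,0,0,0]'

```text
clock: 14.02
eef_pos: [0.6307, -0.093, 0.0337]
tool_rot: [0.005, 1.0, -0.0, 0.0]
ft_force: [0.1, 0.0, -0.2]
grip_width: 0.0568
grasp_force: 64.1
```

Emit:
arm_command --pt "0 -2 0" --pt "0 -2.8 0" --pt "0 -2.8 0" --pt "0 -2.8 0" --pt "0 -2.8 0" --spin '[0,0,0,0,0]'

```text
clock: 14.65
eef_pos: [0.6306, -0.1177, 0.0331]
tool_rot: [0.004, 1.0, 0.0, -0.0]
ft_force: [0.6, -0.7, -0.2]
grip_width: 0.0568
grasp_force: 64.1
```

Run:
```python
from m import *
c=camera("wrist"); save(c,"w7"); np.save("w7.npy",c,allow_pickle=True)
o=get_obs(); zt=o["eef_pos"][2]+.0255+.026; x,y=o["eef_pos"][:2]
P=cloud(c); hsv=cv2.cvtColor(c["pixels"],cv2.COLOR_RGB2HSV).astype(int)
m=(abs(P[...,2]-zt)<.004)&(hsv[...,2]>75)&(np.hypot(P[...,0]-x,P[...,1]-y)<.045); pts=P[m]
pl=(pts[:,:2]*1000).astype(np.float32); print(len(pl),cv2.minEnclosingCircle(pl),cv2.minAreaRect(pl),np.median(pts[:,2]),zt)
A=np.c_[pts[:,:2],np.ones(len(pts))]; print("tilt",np.linalg.lstsq(A,pts[:,2],rcond=None)[0])
measure(c,dict(pad_large_round=(.633,-.119,.008)))
print(o["grip_width"],o["ft_force"]); plan(.633,-.119,-.0165,90)
```

```text
10737 ((622.9967041015625, -117.99058532714844), 37.70218276977539) ((628.2578735351562, -116.04595184326172), (59.629547119140625, 64.42886352539062), 36.502952575683594) 0.08418240124943369 0.08460141276924606
tilt [ 0.00413119 -0.00049222  0.08148183]
pad_large_round 1996 rect c [ 618.1 -119.7] size [75.7 45.7] ang -88.1 hullc [ 621.3 -119.6] medz 0.0087
0.05669488256297899 [-0.04120469 -0.30587196 -0.49529783]
at [ 0.6306 -0.1178  0.0331] yang 89.6 j6 -0.18 t 14.7 -> slide [-0.24 -0.12  4.96] spin -0.4
```

View pics/w7.png

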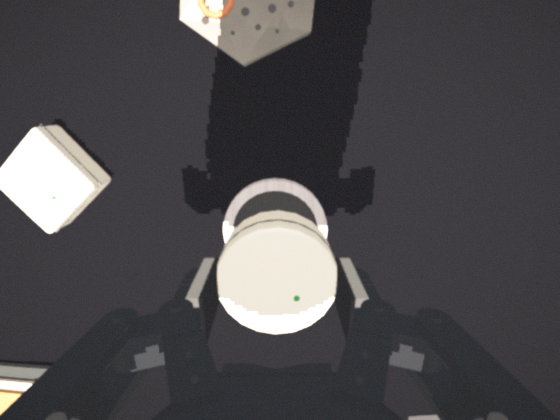

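The large round case is held level at (277,275), with its pad ring behind it at (276,225).

Run:
```python
from m import *
c=np.load("w7.npy",allow_pickle=True).item()
for u,v in ((218,277),(337,277),(277,333),(277,220)): print(np.round(pt(c,u,v,.0845),4))
P=cloud(c); hsv=cv2.cvtColor(c["pixels"],cv2.COLOR_RGB2HSV).astype(int)
m=(abs(P[...,2]-.0845)<.0022)&(hsv[...,2]>75)&(np.hypot(P[...,0]-.63,P[...,1]+.118)<.04); m=cv2.morphologyEx(m.astype(np.uint8),cv2.MORPH_OPEN,np.ones((9,9)))>0
print(P[m].min(0),P[m].max(0))
```

```text
[ 0.6258 -0.1457  0.0845]
[ 0.6263 -0.0894  0.0845]
[ 0.6585 -0.1181  0.0845]
[ 0.5973 -0.1176  0.0845]
[ 0.60044495 -0.1468812   0.08230576] [ 0.65930063 -0.08903848  0.08664024]
```

Emit:
arm_command --pt "-0.35 -0.1 1.5" --pt "-0.35 -0.1 3.2" --pt "-0.35 -0.1 4.4" --pt "-0.35 -0.1 4.7" --pt "-0.35 -0.1 4.8" --spin '[0,0,0,0,0]'

```text
clock: 15.32
eef_pos: [0.6339, -0.12, -0.0153]
tool_rot: [0.005, 1.0, 0.0, -0.0]
ft_force: [0.5, 0.3, -0.3]
grip_width: 0.0564
grasp_force: 64.1
```

Emit:
arm_command --pt "0 0 0" --pt "0 0 0.05" --pt "0 0 0.1" --pt "0 0 0.1" --pt "0 0 0.1" --spin '[0,0,0,0,0]'

```text
clock: 15.95
eef_pos: [0.634, -0.12, -0.0158]
tool_rot: [0.005, 1.0, -0.0, 0.0]
ft_force: [-0.6, 0.8, -1.0]
grip_width: 0.0567
grasp_force: 64.1
```

Emit:
arm_command --pt "0 0 0" --pt "0 0 0" --pt "0 0 0" --pt "0 0 -3" --pt "0 0 -8" --spin '[0,0,0,0,0]' --jaw 8.5

```text
clock: 16.58
eef_pos: [0.6319, -0.1196, 0.0625]
tool_rot: [0.005, 1.0, 0.001, -0.003]
ft_force: [0.3, -0.0, 0.2]
grip_width: 0.0852
grasp_force: 0.0
```

Emit:
arm_command --pt "2 0 -4" --pt "5 0 -6" --pt "5 0 -6" --pt "5 0 -6" --pt "5 0 -6" --spin '[0,0,0,0,0]'

```text
clock: 17.2
eef_pos: [0.584, -0.1194, 0.1229]
tool_rot: [0.004, 1.0, 0.0, -0.001]
ft_force: [0.1, 0.5, 0.6]
grip_width: 0.0848
grasp_force: 0.0
```

Run:
```python
from m import *
c=camera("wrist"); save(c,"w8"); np.save("w8.npy",c,allow_pickle=True)
measure(c,dict(pad_large_round=(.633,-.119,.008),lr=(.633,-.119,.034),sq=(.592,-.273,.026),sr=(.43,-.286,.026)))
plan(.592,-.273,.10,45)
```

```text
pad_large_round 1043 rect c [ 623.4 -118.3] size [75.4 57. ] ang 84.3 hullc [ 626.6 -118.8] medz 0.0087
lr 2855 rect c [ 631.7 -120.2] size [60.8 58.4] ang -0.6 hullc [ 631.8 -120.4] medz 0.0346
sq 2836 rect c [ 591.2 -267.9] size [55.5 52.5] ang -50.3 hullc [ 591.2 -267.9] medz 0.0265
sr 1871 rect c [ 431.3 -280.7] size [43.  35.5] ang 85.6 hullc [ 430.2 -280.5] medz 0.0265
at [ 0.5839 -0.1194  0.1228] yang 89.5 j6 -0.19 t 17.25 -> slide [ -0.95 -15.36   2.27] spin 44.5
```

The large round case is on its pad: (632,−120) against (633,−119). Next is the square.

Emit:
arm_command --pt "-0.7 -14.9 2" --pt "-0.7 -14.9 2" --pt "-0.7 -14.9 2" --pt "-0.7 -14.9 2" --pt "-0.7 -14.9 2" --spin '[49.5,49.5,49.5,49.5,49.5]'

```text
clock: 17.88
eef_pos: [0.5893, -0.2692, 0.1024]
tool_rot: [0.425, 0.905, 0.0, -0.001]
ft_force: [0.1, 0.5, 0.5]
grip_width: 0.0851
grasp_force: 0.0
```

Emit:
arm_command --pt "0 0 0" --pt "0 0 0" --pt "0 0 0" --pt "0 0 0" --pt "0 0 0" --spin '[0,0,0,0,0]'

```text
clock: 18.5
eef_pos: [0.5897, -0.2685, 0.1042]
tool_rot: [0.423, 0.906, -0.0, 0.0]
ft_force: [0.3, -0.2, -0.9]
grip_width: 0.0854
grasp_force: 0.0
```

Run:
```python
from m import *
c=camera("wrist"); save(c,"w9"); np.save("w9.npy",c,allow_pickle=True)
measure(c,dict(sq=(.592,-.27,.026)))
plan(.5912,-.268,-.0255,40)
```

```text
sq 3367 rect c [ 591.7 -268.8] size [52.2 51.7] ang -50.1 hullc [ 591.8 -268.8] medz 0.0266
at [ 0.5896 -0.2685  0.1042] yang 40.0 j6 0.45 t 18.55 -> slide [-0.06  0.15 12.97] spin -0.0
```

Emit:
arm_command --pt "-0.15 0.15 4" --pt "-0.15 0.15 8" --pt "-0.15 0.15 11" --pt "-0.15 0.15 12.6" --pt "-0.15 0.15 12.9" --spin '[0,0,0,0,0]'

```text
clock: 19.18
eef_pos: [0.5911, -0.2685, -0.0258]
tool_rot: [0.423, 0.906, -0.0, -0.001]
ft_force: [0.1, 0.3, 0.2]
grip_width: 0.0851
grasp_force: 0.0
```

Emit:
arm_command --pt "0 0 0" --pt "0 0 0" --pt "0 0 0" --pt "0 0 0" --pt "0 0 0" --spin '[0,0,0,0,0]' --jaw 3.5

```text
clock: 19.8
eef_pos: [0.5934, -0.2695, -0.0227]
tool_rot: [0.423, 0.906, -0.0, 0.002]
ft_force: [-0.7, 1.0, 5.0]
grip_width: 0.0501
grasp_force: 64.1
```

Emit:
arm_command --pt "0 0 -2" --pt "0 0 -5" --pt "0 0 -9" --pt "0 0 -9" --pt "0 0 -9" --spin '[0,0,0,0,0]'

```text
clock: 20.42
eef_pos: [0.5913, -0.2686, 0.0648]
tool_rot: [0.423, 0.906, 0.0, -0.0]
ft_force: [-0.9, 0.9, -0.8]
grip_width: 0.0502
grasp_force: 63.4
```

```bash
python3 -c "
from h import *
plan(.652,.182,.065,11.3)"
```

```text
at [ 0.5913 -0.2686  0.0648] yang 40.0 j6 0.45 t 20.425 -> slide [ 3.063e+01  3.360e+01 -1.000e-02] spin 28.7
```

Emit:
arm_command --pt "3 3.3 0" --pt "6.1 6.8 0" --pt "9.2 10.2 0" --pt "12.3 13.5 0" --pt "15.3 16.8 0" --spin '[0,0,0,0,0]'

```text
clock: 21.05
eef_pos: [0.6206, -0.042, 0.063]
tool_rot: [0.423, 0.906, -0.001, -0.002]
ft_force: [0.9, -0.1, -1.5]
grip_width: 0.0502
grasp_force: 63.4
```

Emit:
arm_command --pt "4 4.4 0" --pt "8 8.8 0" --pt "12 13 0" --pt "15.3 16.8 0" --pt "15.3 16.8 0" --spin '[6,13,21,28.7,28.7]'

```text
clock: 21.68
eef_pos: [0.6511, 0.1859, 0.0625]
tool_rot: [0.632, 0.775, -0.001, -0.001]
ft_force: [0.4, -0.4, -0.9]
grip_width: 0.0501
grasp_force: 63.4
```

Emit:
arm_command --pt "0 0 0" --pt "0 0 0" --pt "0 0 0" --pt "0 0 0" --pt "0 0 0" --spin '[0,0,0,0,0]'

```text
clock: 22.3
eef_pos: [0.6528, 0.1811, 0.0654]
tool_rot: [0.635, 0.773, 0.0, 0.0]
ft_force: [0.5, 0.6, -1.2]
grip_width: 0.0499
grasp_force: 63.4
```

Run:
```python
from m import *
c=camera("wrist"); save(c,"w10"); np.save("w10.npy",c,allow_pickle=True)
o=get_obs(); x,y,z=o["eef_pos"]; P=cloud(c); V=c["pixels"].max(-1)
near=(np.hypot(P[...,0]-x,P[...,1]-y)<.045)&(V>75)
pz=P[near&(P[...,2]>z+.04)&(P[...,2]<z+.062)][:,2]; zt=np.median(pz); print("top",zt,zt-z)
m=cv2.morphologyEx((near&(abs(P[...,2]-zt)<.0025)).astype(np.uint8),cv2.MORPH_OPEN,np.ones((9,9)))>0
print("held",cv2.minAreaRect((P[m][:,:2]*1000).astype(np.float32)))
print(o["ft_force"],o["grip_width"]); measure(c,dict(pad_square=(.652,.182,.008)))
plan(.6525,.1825,-.0155,11.3)
```

```text
top 0.11460045690246437 0.04932078227913618
held ((651.81396484375, 180.2413330078125), (51.719913482666016, 51.4288444519043), 11.385337829589844)
[-0.7977107   0.19638495 -0.11423412] 0.05010661371153813
pad_square 1906 rect c [650.2 196.6] size [67.1 40.1] ang 11.1 hullc [650.1 196.5] medz 0.0087
at [0.6527 0.1812 0.0653] yang 11.2 j6 1.65 t 22.35 -> slide [0.13 0.01 8.08] spin -0.1
```

Emit:
arm_command --pt "0.2 0.1 2.5" --pt "0.2 0.1 5" --pt "0.2 0.1 7" --pt "0.2 0.1 7.6" --pt "0.2 0.1 7.8" --spin '[0,0,0,0,0]'

```text
clock: 22.98
eef_pos: [0.6533, 0.1838, -0.0128]
tool_rot: [0.634, 0.773, 0.0, 0.0]
ft_force: [-0.1, -0.7, -0.5]
grip_width: 0.0505
grasp_force: 63.4
```

Emit:
arm_command --pt "0 0 0" --pt "0 0 0.05" --pt "0 0 0.1" --pt "0 0 0.1" --pt "0 0 0.1" --spin '[0,0,0,0,0]'

```text
clock: 23.6
eef_pos: [0.6532, 0.1838, -0.0138]
tool_rot: [0.634, 0.773, 0.0, 0.0]
ft_force: [-0.1, 0.0, -0.8]
grip_width: 0.0502
grasp_force: 63.4
```

Emit:
arm_command --pt "0 0 0" --pt "0 0 0" --pt "0 0 0" --pt "0 0 -3" --pt "0 0 -8" --spin '[0,0,0,0,0]' --jaw 8.5

```text
clock: 24.22
eef_pos: [0.6511, 0.1832, 0.0643]
tool_rot: [0.634, 0.773, -0.002, -0.002]
ft_force: [0.4, 1.0, 0.4]
grip_width: 0.0849
grasp_force: 0.0
```

Emit:
arm_command --pt "0 -2 -4" --pt "0 -7 -6" --pt "0 -7 -10" --pt "0 -7 -10" --pt "0 -7 -10" --spin '[0,0,0,0,0]'

```text
clock: 24.85
eef_pos: [0.5852, 0.1703, 0.1664]
tool_rot: [0.634, 0.773, 0.001, 0.0]
ft_force: [-0.3, 0.3, -0.9]
grip_width: 0.0851
grasp_force: 0.0
```

Run:
```python
from m import *
c=camera("wrist"); save(c,"w11"); np.save("w11.npy",c,allow_pickle=True)
measure(c,dict(pad_square=(.652,.182,.008),sq=(.652,.182,.034),small=(.46,.329,.058)))
plan(.432,-.281,.12,90)
```

```text
pad_square 917 rect c [652.7 182.7] size [69.1 69. ] ang -78.8 hullc [644.1 189.2] medz 0.0086
sq 2410 rect c [651.1 183.5] size [52.5 51.6] ang 11.4 hullc [651.2 183.6] medz 0.0346
small 2047 rect c [457.7 300.8] size [55.3 29.8] ang 9.1 hullc [458. 303.] medz 0.0589
at [0.5848 0.1701 0.1656] yang 11.3 j6 1.66 t 24.9 -> slide [-41.26 -23.81   4.56] spin -78.7
```

View pics/w11.png

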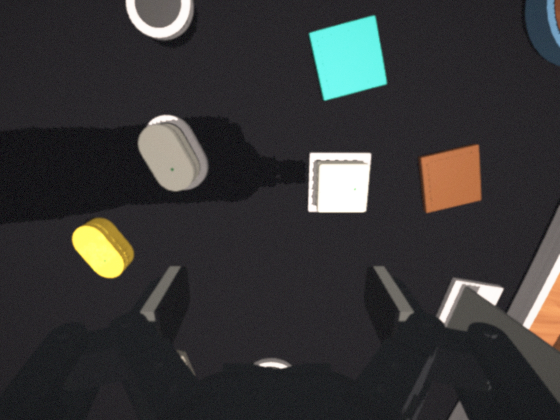

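The square case is on its aluminium pad at (343,187), measured (651,184) against (653,183), in line. Last is the small round case, keeping this orientation so the fingers straddle the swing-arm bar when placing.

Emit:
arm_command --pt "-20.6 -11.9 0" --pt "-20.6 -11.9 0" --pt "-20.6 -11.9 0" --pt "-20.6 -11.9 0" --pt "-20.6 -11.9 0" --spin '[0,0,0,0,0]' --jaw 7

```text
clock: 25.52
eef_pos: [0.5069, -0.0582, 0.1651]
tool_rot: [0.636, 0.771, -0.001, -0.001]
ft_force: [0.6, 0.6, -0.3]
grip_width: 0.0698
grasp_force: 0.0
```

Emit:
arm_command --pt "-20.6 -11.9 5" --pt "-20.6 -11.9 5" --pt "-20.6 -11.9 5" --pt "-20.6 -11.9 5" --pt "-20.6 -11.9 5" --spin '[0,0,0,0,0]'

```text
clock: 26.15
eef_pos: [0.4305, -0.2825, 0.1141]
tool_rot: [0.636, 0.772, -0.0, -0.001]
ft_force: [1.3, -0.2, -0.0]
grip_width: 0.0701
grasp_force: 0.0
```

Emit:
arm_command --pt "0 0 0" --pt "0 0 0" --pt "0 0 0" --pt "0 0 0" --pt "0 0 0" --spin '[0,0,0,0,0]'

```text
clock: 26.78
eef_pos: [0.432, -0.2801, 0.1163]
tool_rot: [0.634, 0.773, 0.0, 0.0]
ft_force: [0.1, 0.5, -0.4]
grip_width: 0.0698
grasp_force: 0.0
```

Run:
```python
from m import *
c=camera("wrist"); save(c,"w12"); np.save("w12.npy",c,allow_pickle=True)
measure(c,dict(sr=(.43,-.282,.026)))
plan(.431,-.281,-.025,11.3)
```

```text
sr 1457 rect c [ 428.  -282.1] size [39.8 38.4] ang -78.8 hullc [ 427.9 -282. ] medz 0.0266
at [ 0.4319 -0.2803  0.1163] yang 11.3 j6 0.8 t 26.825 -> slide [-0.05 -0.1  14.13] spin 0.0
```

Emit:
arm_command --pt "-0.1 -0.4 4" --pt "-0.1 -0.4 8.5" --pt "-0.1 -0.4 12" --pt "-0.1 -0.4 13.7" --pt "-0.1 -0.4 14" --spin '[0,0,0,0,0]'

```text
clock: 27.45
eef_pos: [0.4269, -0.2816, -0.0252]
tool_rot: [0.634, 0.773, -0.0, -0.001]
ft_force: [-0.1, -0.0, -0.1]
grip_width: 0.0701
grasp_force: 0.0
```

Emit:
arm_command --pt "0 0 0" --pt "0 0 0" --pt "0 0 0" --pt "0 0 0" --pt "0 0 0" --spin '[0,0,0,0,0]' --jaw 2.5

```text
clock: 28.08
eef_pos: [0.4291, -0.2831, -0.0224]
tool_rot: [0.634, 0.773, 0.0, 0.002]
ft_force: [0.4, -0.1, 5.0]
grip_width: 0.0372
grasp_force: 60.5
```

Emit:
arm_command --pt "0 0 -2" --pt "0 0 -6" --pt "0 0 -12" --pt "0 0 -16" --pt "0 0 -16" --spin '[0,0,0,0,0]'

```text
clock: 28.7
eef_pos: [0.4306, -0.284, 0.1404]
tool_rot: [0.634, 0.773, 0.0, 0.005]
ft_force: [0.1, -0.9, -0.2]
grip_width: 0.0372
grasp_force: 60.2
```

Run:
```python
from m import *
print(get_obs()["grip_width"])
# small pad disc: pad circle fit in w1 and w5
for n in ("w1","w5","w4"):
    c=np.load(n+".npy",allow_pickle=True).item(); g=cv2.cvtColor(c["pixels"],cv2.COLOR_RGB2GRAY); P=cloud(c)
    q=cv2.HoughCircles(cv2.GaussianBlur(g,(3,3),0),cv2.HOUGH_GRADIENT,1,20,param1=120,param2=15,minRadius=10,maxRadius=60)
    near=[k for k in q[0] if np.hypot(*(P[int(k[1]),int(k[0])][:2]-[.458,.325]))<.025 and P[int(k[1]),int(k[0])][2]>.05]
    for k in near[:3]: print(n,k,np.round(pt(c,k[0],k[1],.058),4))
    for r in landmark_of(camera("side"),"small_pad")[:1]: pass
plan(.458,.326,.135,11.3)
```

```text
0.03718776150174778
w1 [365.5 153.5  23.8] [0.4543 0.313  0.058 ]
w5 [362.5 112.5  33.1] [0.4547 0.3123 0.058 ]
w4 [399.5  51.5  47.4] [0.454  0.3086 0.058 ]
w4 [421.5  49.5  49.6] [0.4629 0.317  0.058 ]
w4 [395.5  30.5  32.9] [0.4452 0.3151 0.058 ]
at [ 0.4269 -0.2816  0.1344] yang 11.3 j6 0.79 t 29.0 -> slide [5.897e+01 1.493e+01 5.000e-02] spin -0.0
```

Emit:
arm_command --pt "4 1 0" --pt "8 2 0" --pt "12 3 0" --pt "16 4 0" --pt "20 5 0" --spin '[0,0,0,0,0]'

```text
clock: 29.62
eef_pos: [0.4371, -0.075, 0.135]
tool_rot: [0.634, 0.773, -0.001, -0.001]
ft_force: [0.1, -0.1, 0.2]
grip_width: 0.0374
grasp_force: 60.2
```

Emit:
arm_command --pt "4 1 0" --pt "8 2 0" --pt "12 3 0" --pt "16 4 0" --pt "20 5 0" --spin '[0,0,0,0,0]'

```text
clock: 30.25
eef_pos: [0.447, 0.1307, 0.135]
tool_rot: [0.634, 0.773, -0.001, -0.001]
ft_force: [0.8, 0.7, 0.2]
grip_width: 0.0369
grasp_force: 60.2
```

Emit:
arm_command --pt "4 1 0" --pt "8 2.5 0" --pt "11.5 3.6 0" --pt "13.8 4.35 0" --pt "13.8 4.35 0" --spin '[0,0,0,0,0]'

```text
clock: 30.88
eef_pos: [0.4628, 0.2745, 0.1345]
tool_rot: [0.633, 0.774, -0.001, -0.0]
ft_force: [0.2, -1.3, 0.6]
grip_width: 0.037
grasp_force: 60.2
```

Emit:
arm_command --pt "0 0 0" --pt "0 0 0" --pt "0 0 0" --pt "0 0 0" --pt "0 0 0" --spin '[0,0,0,0,0]'

```text
clock: 31.5
eef_pos: [0.4636, 0.2732, 0.1363]
tool_rot: [0.634, 0.773, 0.0, 0.0]
ft_force: [-0.6, -0.7, -0.8]
grip_width: 0.037
grasp_force: 60.2
```

Run:
```python
from m import *
c=camera("wrist"); save(c,"w13"); np.save("w13.npy",c,allow_pickle=True)
o=get_obs(); x,y,z=o["eef_pos"]; P=cloud(c); V=c["pixels"].max(-1)
near=(np.hypot(P[...,0]-x,P[...,1]-y)<.04)&(V>75)
zt=np.median(P[near&(P[...,2]>z+.04)&(P[...,2]<z+.06)][:,2]); print("top",zt,zt-z)
m=cv2.morphologyEx((near&(abs(P[...,2]-zt)<.0025)).astype(np.uint8),cv2.MORPH_OPEN,np.ones((9,9)))>0
print("held",P[m].min(0),P[m].max(0),np.mean([P[m].min(0),P[m].max(0)],0))
mm=(abs(P[...,2]-.058)<.005); d=P[mm]; print(len(d),d.min(0),d.max(0))
g=cv2.cvtColor(c["pixels"],cv2.COLOR_RGB2GRAY)
q=cv2.HoughCircles(cv2.GaussianBlur(g,(3,3),0),cv2.HOUGH_GRADIENT,1,20,param1=120,param2=15,minRadius=20,maxRadius=90)
for k in q[0][:6]: print(k,np.round(pt(c,k[0],k[1],.058),4))
plan(.4545,.3128,.135,11.3)
```

```text
top 0.18512194856837372 0.048910659047366745
held [0.44310714 0.25314441 0.1826303 ] [0.48222212 0.29211998 0.18732521] [0.46266463 0.27263219 0.18497776]
7334 [0.42809687 0.06565746 0.05313676] [0.86365136 0.44038957 0.06297568]
[276.5 269.5  43.2] [0.4751 0.2091 0.058 ]
[277.5 155.5  32.7] [0.4553 0.3138 0.058 ]
[276.5 299.5  63.3] [0.4816 0.1766 0.058 ]
[296.5 304.5  71.9] [0.5019 0.1747 0.058 ]
[432.5 296.5  24.1] [0.6328 0.2081 0.058 ]
[259.5 282.5  42.4] [0.462  0.1922 0.058 ]
at [0.4636 0.2733 0.1362] yang 11.3 j6 1.91 t 31.55 -> slide [ 4.06 -0.12  0.12] spin -0.0
```

View pics/w13.png

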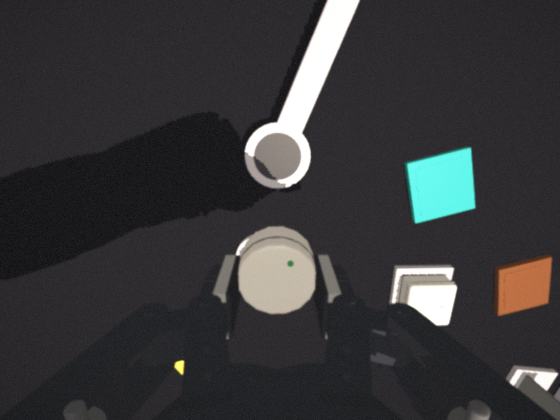

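The held small case is level at (276,272) and the swing pad's inlay is centred at (278,155), measured (455,313). I'll move over it and lower.

Emit:
arm_command --pt "2 0.05 0" --pt "4.15 0.05 0" --pt "4.15 0.05 3" --pt "4.15 0.05 6" --pt "4.15 0.05 8" --spin '[0,0,0,0,0]'

```text
clock: 32.17
eef_pos: [0.4547, 0.3156, 0.0545]
tool_rot: [0.633, 0.774, -0.001, -0.0]
ft_force: [-0.8, -0.2, -0.6]
grip_width: 0.0371
grasp_force: 60.2
```

Emit:
arm_command --pt "0 0 0" --pt "0 0 0" --pt "0 0 1" --pt "0 0 1.6" --pt "0 0 1.8" --spin '[0,0,0,0,0]'

```text
clock: 32.8
eef_pos: [0.4556, 0.3139, 0.0376]
tool_rot: [0.634, 0.773, -0.0, -0.0]
ft_force: [-0.3, -0.0, -0.1]
grip_width: 0.0372
grasp_force: 60.2
```

Emit:
arm_command --pt "0 0 0" --pt "0 0 0.1" --pt "0 0 0.15" --pt "0 0 0.15" --pt "0 0 0.15" --spin '[0,0,0,0,0]'

```text
clock: 33.42
eef_pos: [0.4559, 0.3142, 0.0367]
tool_rot: [0.634, 0.773, 0.0, -0.0]
ft_force: [0.2, -0.7, -0.7]
grip_width: 0.0369
grasp_force: 60.2
```

Run:
```python
from m import *
o=get_obs(); print(o["ft_force"],o["grip_width"]); plan(.456,.3139,.0365,11.3)
c=camera("side")
P=cloud(c); V=c["pixels"].max(-1); m=(np.hypot(P[...,0]-.455,P[...,1]-.313)<.04)&(P[...,2]>.04)&(P[...,2]<.09)&(V>120)
print(np.histogram(P[m][:,2],10))
```

```text
[ 0.20484986 -0.65628625 -0.68290776] 0.0369398829183785
at [0.4559 0.3142 0.0367] yang 11.3 j6 1.98 t 33.425 -> slide [-0.03  0.01  0.02] spin -0.0
(array([ 20,  31,  85,  18,  28,  25,  23,  29, 101,   7]), array([0.04379289, 0.0483141 , 0.05283532, 0.05735653, 0.06187774,
       0.06639896, 0.07092017, 0.07544138, 0.0799626 , 0.08448381,
       0.08900503]))
```

Release, rise and check everything.

Emit:
arm_command --pt "0 0 0.05" --pt "0 0 0.05" --pt "0 0 0.05" --pt "0 0 0.05" --pt "0 0 0.05" --spin '[0,0,0,0,0]' --jaw 6.5

```text
clock: 34.1
eef_pos: [0.4559, 0.3142, 0.0361]
tool_rot: [0.634, 0.773, 0.0, 0.0]
ft_force: [0.7, 0.0, -0.4]
grip_width: 0.0648
grasp_force: 0.0
```

Emit:
arm_command --pt "0 0 -2" --pt "0 0 -6" --pt "0 0 -12" --pt "0 0 -14" --pt "0 0 -14" --spin '[0,0,0,0,0]'

```text
clock: 34.72
eef_pos: [0.4571, 0.3151, 0.1782]
tool_rot: [0.634, 0.773, 0.002, 0.001]
ft_force: [-0.3, -0.0, -0.1]
grip_width: 0.065
grasp_force: 0.0
```

Emit:
arm_command --pt "-3 0 0" --pt "-6 0 0" --pt "-6 0 0" --pt "-6 0 0" --pt "-6 0 0" --spin '[0,0,0,0,0]'

```text
clock: 35.35
eef_pos: [0.4672, 0.256, 0.1754]
tool_rot: [0.634, 0.773, -0.0, -0.0]
ft_force: [-0.0, 0.9, -0.0]
grip_width: 0.0647
grasp_force: 0.0
```

Run:
```python
from m import *
c=camera("wrist"); save(c,"w14")
measure(c,dict(sr=(.455,.313,.084),sq=(.652,.182,.034),ob=(.469,.18,.036)))
d=pt(c,0,0,.058); g=cv2.cvtColor(c["pixels"],cv2.COLOR_RGB2GRAY)
q=cv2.HoughCircles(cv2.GaussianBlur(g,(3,3),0),cv2.HOUGH_GRADIENT,1,8,param1=120,param2=15,minRadius=12,maxRadius=60)
for k in q[0]:
    a=pt(c,k[0],k[1],.058); b=pt(c,k[0],k[1],.084)
    if np.hypot(*(a[:2]-[.455,.313]))<.03: print(k,"z58",np.round(a,4),"z84",np.round(b,4))
s=camera("side"); t=camera("scene")
cv2.imwrite("pics/fin.png",cv2.cvtColor(np.vstack([s["pixels"][90:390],t["pixels"][60:300]]),cv2.COLOR_RGB2BGR))
cv2.imwrite("pics/fin1.png",cv2.cvtColor(c["pixels"],cv2.COLOR_RGB2BGR))
measure(t,dict(lr=(.635,-.12,.034),sr=(.458,.315,.084)));measure(s,dict(lr=(.635,-.12,.034),sr=(.455,.31,.084)))
```

```text
sr 1680 rect c [455.  314.2] size [39.  38.7] ang 32.4 hullc [454.8 314.1] medz 0.0845
sq 1728 rect c [649.1 183.9] size [55.3 54.2] ang -78.9 hullc [649.  184.2] medz 0.0344
ob 1833 rect c [468.5 179.7] size [71.7 41.6] ang -52.6 hullc [468.4 179.7] medz 0.0367
[276.5 130.5  29.9] z58 [0.4545 0.3136 0.058 ] z84 [0.4542 0.3154 0.084 ]
[284.5 132.5  36.3] z58 [0.4622 0.3133 0.058 ] z84 [0.4612 0.3151 0.084 ]
[269.5 125.5  16.7] z58 [0.4472 0.3168 0.058 ] z84 [0.4475 0.3184 0.084 ]
[267.5 135.5  18.5] z58 [0.4471 0.3075 0.058 ] z84 [0.4474 0.3098 0.084 ]
[282.5 140.5  18.3] z58 [0.4619 0.3057 0.058 ] z84 [0.4609 0.3082 0.084 ]
lr 388 rect c [ 637.3 -122.6] size [59.4 58.3] ang -84.4 hullc [ 637.4 -122.9] medz 0.0329
sr 108 rect c [458.8 310.1] size [37.  35.9] ang -44.9 hullc [459.3 309.6] medz 0.0828
lr 542 rect c [ 632. -126.] size [65.2 56.8] ang 67.3 hullc [ 631.7 -125.5] medz 0.0329
sr 114 rect c [455.3 303. ] size [43.5 37. ] ang 79.3 hullc [455.2 302.3] medz 0.0811
```

View pics/fin.png

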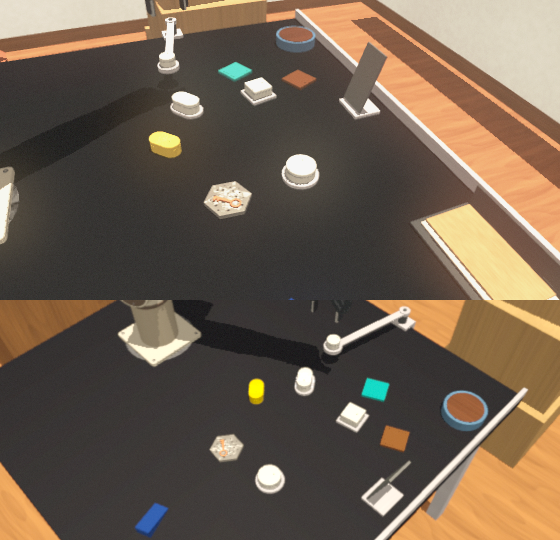

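View pics/fin1.png

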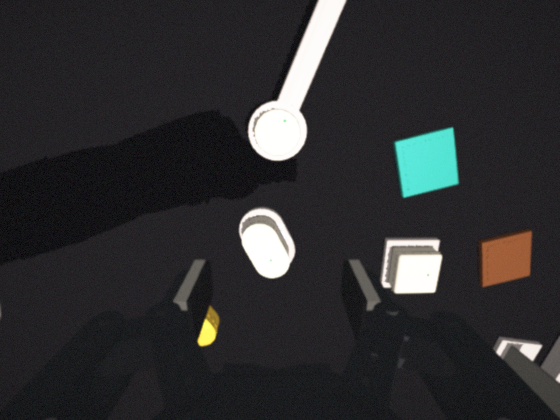

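All four cases sit centred on their pads: small round at (277,130), oblong at (266,243) and square at (413,266) in the wrist view, and large round at (270,478) in the lower half of the composite. The key and door stop are where they were, and the gripper is clear.

```bash
python3 -c "
from workcell import *
print(job_done())"
```

```text
the job is handed in; nothing more can be done
None
```

I put all four cases on their matching pads, within about 2 mm of centre by my measurements and in line where needed; the key and door stop weren't touched, and I handed the job in at about 35 s, with no verdict shown.

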